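Lid the fired jars

TASK

Put each of the four clay lids on the jar that it belongs to, matched by shape and size, so that every lid sits level and fully home on its rim, its sides in line with the jar's where they are straight. Set the lids down gently without dropping them, do not knock any jar over, and leave the white cup and the grey stone standing among them where they are.

Things in the scene. Friction and masses are not known exactly. Their poses are not given: they have to be found in the camera images.
- small_round_knob (a point): Small round fired-clay lid, plate 68 mm across, boss 42 across, upright round knob 24 across. The knob stands on the middle of the lid, 30 tall; under it lie the plate, 7 thick, and a locating boss, 8 tall, on which the lid lies on the bench (45 high in all, about 0.12 kg). This point is the middle of the knob: 30 above the boss's underside, 22 above the plate's underside, 15 below the knob's top; z up.
- large_round_knob (a point): Large round fired-clay lid, plate 96 mm across, boss 68 across, upright round knob 24 across. The knob stands on the middle of the lid, 30 tall; under it lie the plate, 7 thick, and a locating boss, 8 tall, on which the lid lies on the bench (45 high in all, about 0.12 kg). This point is the middle of the knob: 30 above the boss's underside, 22 above the plate's underside, 15 below the knob's top; z up.
- square_knob (a point): Square fired-clay lid, plate 78 x 78 mm, boss 52 x 52, square knob 22 x 22 with its faces parallel to the plate's edges; x and y are parallel to the edges. The knob stands on the middle of the lid, 30 tall; under it lie the plate, 7 thick, and a locating boss, 8 tall, on which the lid lies on the bench (45 high in all, about 0.12 kg). This point is the middle of the knob: 30 above the boss's underside, 22 above the plate's underside, 15 below the knob's top; z up.
- oblong_knob (a point): Oblong fired-clay lid, plate 94 mm along x and 60 along y, boss 68 x 34, bar-shaped knob 42 along x and 18 thick along y. The knob stands on the middle of the lid, 30 tall; under it lie the plate, 7 thick, and a locating boss, 8 tall, on which the lid lies on the bench (45 high in all, about 0.12 kg). This point is the middle of the knob: 30 above the boss's underside, 22 above the plate's underside, 15 below the knob's top; z up.
- small_round_mouth (a point): Small round open fired-clay jar, 68 mm across, 62 high, mouth 56 across. Walls 6 thick, loose, about 0.55 kg, standing on the bench. This point is the centre of the mouth, level with the rim; z up. With its lid home the plate lies on the rim, the boss inside the mouth with 7 to spare all round.
- large_round_mouth (a point): Large round open fired-clay jar, 96 mm across, 78 high, mouth 84 across. Walls 6 thick, loose, about 0.55 kg, standing on the bench. This point is the centre of the mouth, level with the rim; z up. With its lid home the plate lies on the rim, the boss inside the mouth with 7 to spare all round.
- square_mouth (a point): Square open fired-clay jar, 78 x 78 mm, 66 high, mouth 66 x 66; x and y are parallel to its sides. Walls 6 thick, loose, about 0.55 kg, standing on the bench. This point is the centre of the mouth, level with the rim; z up. With its lid home the plate lies on the rim, the boss inside the mouth with 7 to spare all round.
- oblong_mouth (a point): Oblong open fired-clay jar, 94 mm along x and 60 along y, 52 high, mouth 82 x 48. Walls 6 thick, loose, about 0.55 kg, standing on the bench. This point is the centre of the mouth, level with the rim; z up. With its lid home the plate lies on the rim, the boss inside the mouth with 7 to spare all round.
- cup_mid (a point): White ceramic cup without a handle, 54 mm across the rim, 55 high, loose, standing among the ware; a bystander. Point on its axis, half-way up.
- stone_mid (a point): Grey domed potter's stone, 54 mm across, 28 high, loose, lying among the ware; a bystander. Point on its axis, half-way up.
Mind the look-alikes: they are no part of the job. What is shaped like the part that bears large_round_knob but blue or green is not meant.

How it is judged:
By the outcome, as a careful person would: the job done as asked, in the order asked, and still so for the second after the job is handed in, with the robot touching nothing.
It also fails if it takes over 106 s, if anything falls off the work surface, if the arm or the gripper's body presses on something with over 40 N, if the wrist force passes 120 N, or if a joint passes its speed limit or range.

ROBOT

A 6-joint arm with a two-finger parallel gripper is mounted at the origin on the work surface. World frame = base frame: x ahead of the robot, y to its left, z up, the work surface at z = 0. Lengths are in mm, angles in rad, forces in N, time in s.
With the tool pointing down it reaches from about 275 to 1000 mm from the base axis. Payload 8.4 kg.
Tool frame: the origin (TCP) lies between the finger pads; the fingertips stand 22 mm ahead of it and the grasp point (between the pads) lies 3 mm ahead of it; z points along the fingers, y is the line along which they close (so a half turn about z gives the same grasp; the last joint's range is limited). The gripper opens to 85 mm and grips with 20 to 120 N. Pads are 22 mm wide; open, the fingers measure 114 mm over their backs; the gripper's body (76 mm by 85 mm) begins 54 mm behind the grasp point. The pads swing forward as they close: fully open they stand 13 mm farther back than shut.
Start: joints at [1.111, 0.353, 1.633, -0, 1.155, -0.002], TCP at [276.234, 560.645, 253.281] pointing down, gripper open.
Joint ranges: [-2.63, 2.63], [-0.92, 2.1], [0.06, 2.66], [-1.3, 4.44], [0, 2.69], [-3.02, 3.02]. Speed limits (rad/s): [2.22, 2.22, 2.79, 3.14, 3.14, 3.14].

INTERFACE

Orientations are given as [roll, pitch, yaw] about the fixed x, y, z axes, in that order (R = Rz(yaw) Ry(pitch) Rx(roll)).
In Python, from rig import r, grab_frame gives the robot as it stands.
- The arm moves only by the shell command python3 -m inch 'ROWS' [FORCE]. ROWS is JSON, a list of rows, each a list of 7 numbers: the turn, a rotation vector about the tool's x, y, z as a fraction of full scale, then the shift along the tool's x, y, z as a fraction of full scale, then the closure, from 0 (fully open) to 1 (shut). In form: [[rx, ry, rz, dx, dy, dz, fingers], ...]. A call has 1 to 8 rows; each row shifts and turns the commanded pose from where the row before left it, along the tool's axes as they then stand; what a row does not reach is not made up. Full scale, the value 1, is 2.5 cm for a shift and pi rad for a turn. A row lasts 1/12 s, in which the tool goes at most 41.7 mm and 7.16 degrees, less where a joint would pass 70% of its speed; a pose out of reach is approached as far as the arm can. A call with a number of a shift or a turn outside -1 to 1 is refused whole. A call with a gripper value outside its range is refused whole. The fingers move at their own pace and stop on an object; FORCE is the grip in N (left out, the last holds). Time passes only in rows, so rows that do not move let the fingers close. It gives the time, the measured TCP pose, the force, the opening and the grip force at its end, in the units of the state.
- r.sense(): the state, without advancing time (a new reading comes with each control period).
- grab_frame(name): name is "side" or "top" or "wrist"; returns a dict with "pixels" (384x512x3 uint8, red, green, blue), "z_map" (384x512 float32, mm along the optical axis (not along the pixel's ray), 0 where there is no reading), "vertical_fov" (degrees; the focal length in pixels is half the picture's height over the tangent of half this angle, whatever the lens; pixels are square), "cx", "cy" (the principal point, pixels), "cam_to_world" (4x4, takes a point from camera to world coordinates). Camera axes: x right, y down, z forward; pixel columns grow to the right and rows downward; lengths in mm; the calibration is good to about 2 mm. A picture is of the moment at which its call begins.
- r.sign_off(): hands the job in; it is judged then, once.
The state is a dict: "clock": time; "qpos": joint angles; "qvel": joint speeds; "joint_efforts": joint torques, N m; "eef_pos": TCP position; "tcp_rot": TCP orientation; "contact_force": force on the tool from outside, world axes, zero at the start; "wrist_torque": the same for the moment, N m; "opening": opening from 0.0 (shut) to 1.0 (fully open); "grasp_force": force on a finger pad.
Only numpy, scipy, OpenCV 4.12 (cv2) and the standard library are available. Lean on these libraries where they do the work, as an engineer would, in place of code of your own. Each camera call takes 0.05 s, during which the arm holds its last target. There are 200 camera calls.

## Working session

There is one attempt and no reset: what is moved stays moved. The work goes in short steps, Python scripts to look and compute and a shell command to move; the robot and the scene stay as the last step left them, time stands still between calls to the robot, and variables do not carry over. Pictures are saved under pics/ and viewed, at most 14 in all, crops included, and the job is handed in when it is done.

```bash
mkdir -p pics; ls
cat > h.py <<'E'
from rig import r, grab_frame
import numpy as np, cv2, pickle
def shot(name,tag):
    f=grab_frame(name); pickle.dump(f,open(f'{tag}.pkl','wb')); cv2.imwrite(f'pics/{tag}.png',f['pixels'][:,:,::-1]); return f
def load(tag): return pickle.load(open(f'{tag}.pkl','rb'))
def cloud(f):
    H,W=f['z_map'].shape; fo=H/2/np.tan(np.radians(f['vertical_fov']/2))
    v,u=np.mgrid[:H,:W]; z=f['z_map']; P=np.stack([(u-f['cx'])/fo*z,(v-f['cy'])/fo*z,z],-1)
    M=np.array(f['cam_to_world']); P=P@M[:3,:3].T+M[:3,3]; P[z<=0]=np.nan; return P
E
python3 - <<'E'
from h import *
f=shot('top','top0'); shot('side','side0')
print(r.sense()); print(f['cam_to_world'],f['vertical_fov'])
cv2.imwrite('pics/top0b.png',cv2.resize(f['pixels'][:,:,::-1],(800,600),interpolation=cv2.INTER_CUBIC))
E
```

```text
pics
{'clock': 0.1, 'qpos': array([ 1.11062897e+00,  3.53601582e-01,  1.63406185e+00, -2.12160891e-06,
        1.15516325e+00, -2.40679476e-03]), 'qvel': array([ 5.58643893e-05,  3.03414825e-04, -1.85102182e-03,  4.66261020e-04,
        2.59163407e-05, -2.82724378e-04]), 'joint_efforts': array([-5.42073633e-05, -6.06361270e+01, -3.42818606e+01,  6.13006137e-05,
        4.08970169e-03,  2.02292216e-05]), 'eef_pos': array([276.04370819, 560.30085114, 252.62165798]), 'tcp_rot': array([-3.14035863e+00, -1.03011796e-06,  2.68383295e+00]), 'contact_force': array([0.60740016, 0.52119709, 0.33169807]), 'wrist_torque': array([ 0.00598348, -0.01189574, -0.03991839]), 'grasp_force': 0.0, 'opening': 0.9980471420915246}
[[-1.59236293e-02 -9.81503906e-01  1.90778723e-01  2.52880415e+02]
 [-9.99869771e-01  1.61315580e-02 -4.63198486e-04  4.51189521e+00]
 [-2.62292690e-03 -1.90761254e-01 -9.81632958e-01  1.11053429e+03]
 [ 0.00000000e+00  0.00000000e+00  0.00000000e+00  1.00000000e+00]] 52.088017471549996
```

View pics/top0b.png

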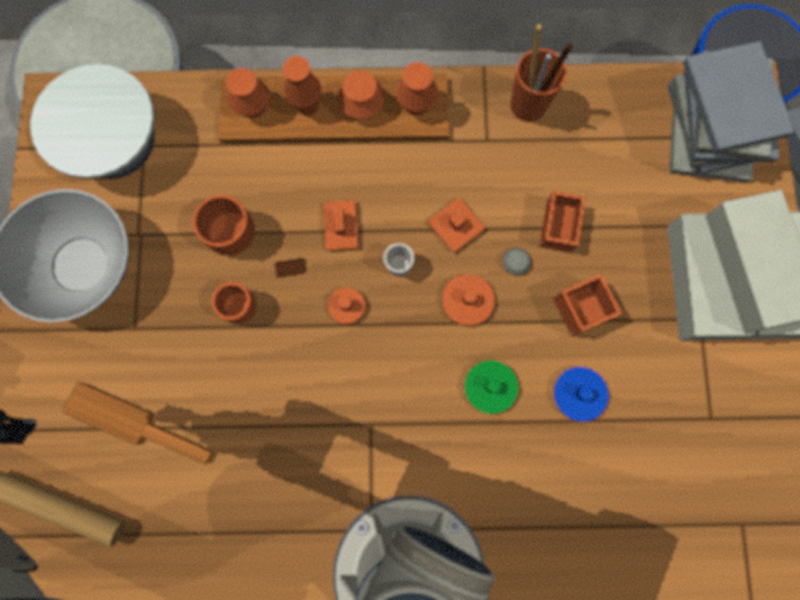

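View pics/side0.png

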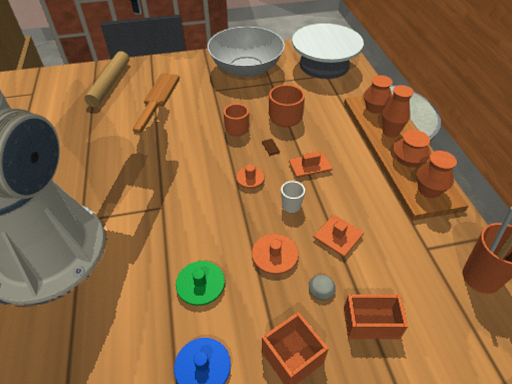

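The top view (800x600) has three large round knobbed lids: orange (469,300), green (492,387) and blue (582,394). The orange one is meant, since it is fired clay and the other two are excluded by colour. The jars are large round (222,224), small round (233,302), oblong (564,221) and square (589,304). The other lids are oblong (341,224), small round (347,305) and square (457,224). The cup is at (398,259) and the stone at (517,261).

```bash
cat > seg.py <<'E'
from h import *
f=load('top0'); P=cloud(f); px=f['pixels']
hsv=cv2.cvtColor(px,cv2.COLOR_RGB2HSV)
t=P[...,2]
print('bench z', np.nanmedian(t[240:270,60:200]))
s=0.64
def comp(c,zmin,zmax,rad=62):
    # points near seed within z band
    u,v=int(c[0]*s),int(c[1]*s); p0=P[v-2:v+3,u-2:u+3].reshape(-1,3); p0=np.nanmedian(p0,0)
    d=np.hypot(P[...,0]-p0[0],P[...,1]-p0[1])
    return P[(d<rad)&(t>zmin)&(t<zmax)]
for n,c,a,b,rad in [('small_knob',(347,300),36,50,45),('large_knob',(470,295),36,50,45),('sq_knob',(459,218),36,50,45),('ob_knob',(341,219),36,50,45),
  ('small_plate',(347,305),9,22,45),('large_plate',(469,300),9,22,58),('sq_plate',(457,224),9,22,60),('ob_plate',(341,224),9,22,60),
  ('small_rim',(233,302),55,68,55),('large_rim',(222,224),70,84,70),('sq_rim',(589,304),58,72,70),('ob_rim',(564,221),44,58,70),('cup',(398,259),45,60,40),('stone',(517,261),8,35,40)]:
    Q=comp(c,a,b,rad)
    if len(Q)<5: print(n,'few',len(Q));continue
    (cx,cy),(w,h),an=cv2.minAreaRect(Q[:,:2].astype(np.float32))
    (ex,ey),er=cv2.minEnclosingCircle(Q[:,:2].astype(np.float32))
    print(n,len(Q),'rect',np.round([cx,cy,w,h,an],1),'circ',np.round([ex,ey,er],1),'z',np.round(np.median(Q[:,2]),1))
E
python3 seg.py
python3 - <<'E'
from h import *
f=load('top0'); cv2.imwrite('pics/crop1.png',cv2.resize(f['pixels'][110:280,110:420,::-1],None,fx=2.58,fy=2.58,interpolation=cv2.INTER_CUBIC)[:, :800])
E
```

```text
bench z 0.8527722949652343
small_knob 58 rect [460.9 109.3  22.2  19.9  86.2] circ [460.7 109.6  11.7] z 45.2
large_knob 60 rect [ 467.7 -112.7   21.3   22.9    3.6] circ [ 468.  -112.4   11.8] z 45.1
sq_knob 66 rect [611.2 -95.8  22.3  21.9  35.8] circ [610.7 -95.2  14.2] z 43.9
ob_knob 96 rect [614.4 120.7  41.5  17.6   0.9] circ [614.1 120.   21.6] z 44.6
small_plate 368 rect [461.1 110.2  66.2  65.3   1.6] circ [461.5 109.8  33.9] z 15.2
large_plate 798 rect [ 468.  -112.8   91.4   93.7   88.6] circ [ 468.8 -112.8   47.8] z 15.0
sq_plate 601 rect [611.9 -95.7  77.8  79.6  37.9] circ [610.6 -94.6  52.6] z 14.9
ob_plate 526 rect [614.6 120.8  94.8  59.8   3.9] circ [614.1 120.2  53.9] z 14.9
small_rim 179 rect [463.9 305.6  66.8  66.4  31. ] circ [463.9 306.   34.2] z 61.5
large_rim 262 rect [605.9 326.5  93.2  93.1  42.9] circ [605.3 326.6  48.2] z 77.5
sq_rim 284 rect [ 450.  -319.6   78.2   79.9   23.1] circ [ 449.6 -319.7   53.8] z 65.5
ob_rim 268 rect [ 608.4 -289.1   60.9   97.3   77.5] circ [ 607.2 -289.2   54.2] z 51.4
cup 106 rect [538.6  13.   53.   51.2  56.8] circ [538.6  12.8  27. ] z 54.2
stone 246 rect [ 539.7 -204.9   48.9   50.4   44.2] circ [ 539.3 -205.5   26.3] z 21.8
```

View pics/crop1.png

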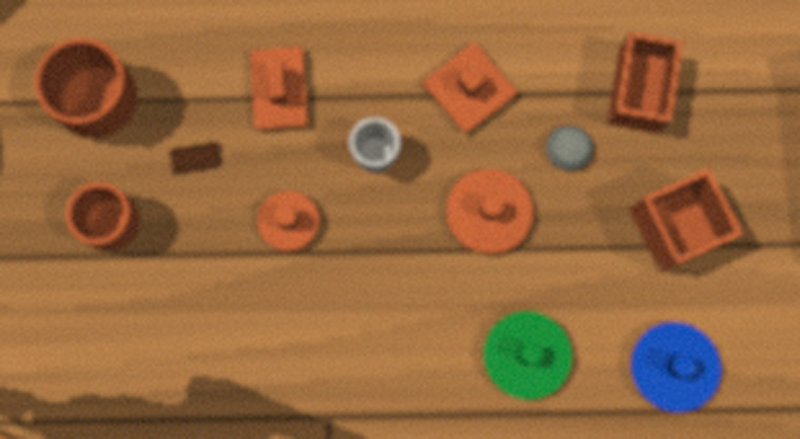

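The crop confirms the matches: the orange large lid is at crop (490,211), and the green and blue discs are the look-alikes. The sizes I measured agree with each description. Next I refine the angles and work out the first move.

```bash
cat >> seg.py <<'E'
print('angles')
def four(Q,k):
    c=cv2.minAreaRect(Q[:,:2].astype(np.float32))[0]
    z=(Q[:,0]-c[0])+1j*(Q[:,1]-c[1]); m=np.sum(z**k); a=np.degrees(np.angle(m)/k); return a
# k=4: max at corners -> side angle = a+45 ; k=2: long axis
print('sq lid',four(comp((457,224),9,22,60),4)+45,'sq jar',four(comp((589,304),58,72,70),4)+45)
print('ob lid',four(comp((341,224),9,22,60),2),'ob knob',four(comp((341,219),36,50,45),2),'ob jar',four(comp((564,221),44,58,70),2))
E
python3 seg.py | sed -n '/angles/,$p'
cat > go.py <<'E'
# usage: go.py x y z [yawdeg]: remaining motion in row units (turn first, with dz; then dx dy at the new yaw)
import sys; from h import *
s=r.sense(); a=[float(v) for v in sys.argv[1:]]
p=np.array(s['eef_pos']); y=s['tcp_rot'][2]; yt=np.radians(a[3]) if len(a)>3 else y
d=np.array(a[:3])-p; dy=(yt-y+np.pi)%(2*np.pi)-np.pi
print('t %.2f pos %s yaw %.2f F %s'%(s['clock'],np.round(p,1),np.degrees(y),np.round(s['contact_force'],1)))
print('rz %.4f  dx %.3f dy %.3f dz %.3f'%(-dy/np.pi,(d[0]*np.cos(yt)+d[1]*np.sin(yt))/25,(d[0]*np.sin(yt)-d[1]*np.cos(yt))/25,-d[2]/25))
E
python3 go.py 461 109.5 140
```

```text
angles
sq lid 38.09506589578496 sq jar 23.214407507722978
ob lid 2.7493167253980806 ob knob 4.615418064745546 ob jar -11.952261576559708
t 0.10 pos [276.  560.3 252.6] yaw 153.77 F [0.6 0.5 0.3]
rz -0.0000  dx -14.606 dy -12.906 dz 4.505
```

```bash
python3 -m inch '[[0,0,0,-0.9,-0.8,0.25,0.4],[0,0,0,-0.9,-0.8,0.25,0.4],[0,0,0,-0.9,-0.8,0.25,0.4],[0,0,0,-0.9,-0.8,0.25,0.4],[0,0,0,-0.9,-0.8,0.25,0.4],[0,0,0,-0.9,-0.8,0.25,0.4],[0,0,0,-0.9,-0.8,0.25,0.4],[0,0,0,-0.9,-0.8,0.25,0.4]]' 40
python3 -m inch '[[0,0,0,-0.9,-0.8,0.25,0.4],[0,0,0,-0.9,-0.8,0.25,0.4],[0,0,0,-0.9,-0.8,0.25,0.4],[0,0,0,-0.9,-0.8,0.25,0.4],[0,0,0,-0.9,-0.8,0.25,0.4],[0,0,0,-0.9,-0.8,0.25,0.4],[0,0,0,0,0,0,0.4],[0,0,0,0,0,0,0.4]]'
python3 go.py 461 109.5 100
```

```text
clock: 0.77
eef_pos: [367.1, 336.1, 202.8]
tcp_rot: [-3.141, -0.0, 2.684]
contact_force: [1.2, -1.0, -0.1]
opening: 0.6
grasp_force: 0.0
clock: 1.43
eef_pos: [435.1, 168.9, 165.3]
tcp_rot: [-3.141, -0.001, 2.681]
contact_force: [-0.0, -0.1, -0.2]
opening: 0.601
grasp_force: 0.0
t 1.43 pos [435.1 168.9 165.3] yaw 153.59 F [-0.  -0.1 -0.2]
rz -0.0000  dx -1.985 dy -1.667 dz 2.613
```

```bash
python3 -m inch '[[0,0,0,-0.8,-0.67,0.9,0.4],[0,0,0,-0.8,-0.67,0.9,0.4],[0,0,0,-0.39,-0.33,0.8,0.4],[0,0,0,0,0,0,0.4]]'
python3 - <<'E'
from h import *
f=shot('wrist','w1'); P=cloud(f); t=P[...,2]; m=(t>36)&(t<55)&(np.hypot(P[...,0]-461,P[...,1]-110)<45)
Q=P[m]; print(m.sum(),cv2.minAreaRect(Q[:,:2].astype(np.float32)),np.median(Q[:,2]))
m=(t>10)&(t<22)&(np.hypot(P[...,0]-461,P[...,1]-110)<45); Q=P[m]; print(m.sum(),cv2.minEnclosingCircle(Q[:,:2].astype(np.float32)))
E
python3 go.py 461 109.5 40
```

```text
clock: 1.77
eef_pos: [459.9, 109.7, 98.0]
tcp_rot: [-3.139, -0.003, 2.683]
contact_force: [-1.1, -0.0, -0.0]
opening: 0.6
grasp_force: 0.0
1294 ((462.9544982910156, 105.67582702636719), (23.080080032348633, 23.098054885864258), 62.30309295654297) 44.82960208555777
5796 ((462.9144592285156, 105.43522644042969), 33.86722183227539)
t 1.82 pos [460.1 110.7  99.5] yaw 153.70 F [-0.2 -0.5  0.3]
rz -0.0000  dx -0.053 dy -0.025 dz 2.379
```

View pics/w1.png

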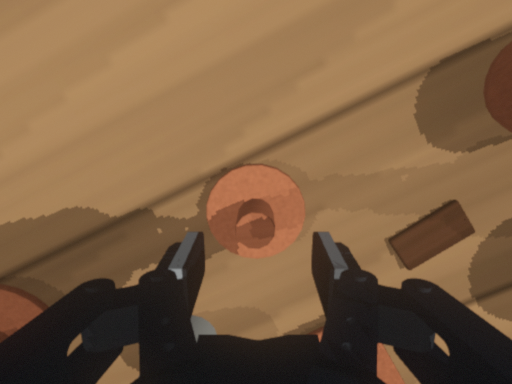

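The wrist view shows the small lid's knob at about (256,222), centred sideways between the finger pads. The dark strip is well clear of them. I go down halfway between the two estimates and grip.

```bash
python3 -m inch '[[0,0,0,-0.12,-0.08,0.6,0.4],[0,0,0,0,0,0.6,0.4],[0,0,0,0,0,0.6,0.4],[0,0,0,0,0,0.57,0.4],[0,0,0,0,0,0,1],[0,0,0,0,0,0,1],[0,0,0,0,0,0,1],[0,0,0,0,0,0,1]]' 40
python3 -m inch '[[0,0,0,0,0,0,1],[0,0,0,0,0,-0.4,1],[0,0,0,0,0,-0.9,1],[0,0,0,0,0,-0.9,1],[0,0,0,0,0,-0.9,1],[0,0,0,0,0,-0.9,1],[0,0,0,0,0,0,1]]'
python3 - <<'E'
from h import *
for n in ('wrist','top'):
    f=shot(n,'l1'+n); P=cloud(f); s=r.sense(); p=s['eef_pos']; t=P[...,2]-p[2]
    m=(t<-16)&(t>-34)&(np.hypot(P[...,0]-p[0],P[...,1]-p[1])<45); Q=P[m]
    print(n,p,m.sum(),cv2.minEnclosingCircle(Q[:,:2].astype(np.float32)),cv2.minAreaRect(Q[:,:2].astype(np.float32)),np.median(Q[:,2]))
E
python3 go.py 464 305.5 140
```

```text
clock: 2.48
eef_pos: [463.7, 108.4, 42.7]
tcp_rot: [3.14, 0.001, 2.684]
contact_force: [-0.7, 0.4, -0.9]
opening: 0.261
grasp_force: 39.2
clock: 3.07
eef_pos: [465.3, 108.2, 146.2]
tcp_rot: [3.137, 0.005, 2.684]
contact_force: [1.3, 0.5, -1.0]
opening: 0.266
grasp_force: 39.3
wrist [464.60380188 107.99134687 144.35714997] 6344 ((467.1312561035156, 107.03594970703125), 34.080718994140625) ((466.02215576171875, 108.68228912353516), (65.76808166503906, 63.59765625), 12.79689884185791) 118.56236292544217
top [463.60308033 107.75831893 142.87672879] 0 ((0.0, 0.0), 0.0) ((0.0, 0.0), (0.0, 0.0), 0.0) nan
t 3.17 pos [463.6 107.8 142.9] yaw 153.76 F [-0.5 -0.6 -1.7]
rz -0.0000  dx 3.483 dy 7.102 dz 0.115
  return _methods._mean(a, axis=axis, dtype=dtype,
  ret = ret.dtype.type(ret / rcount)
```

View pics/l1wrist.png

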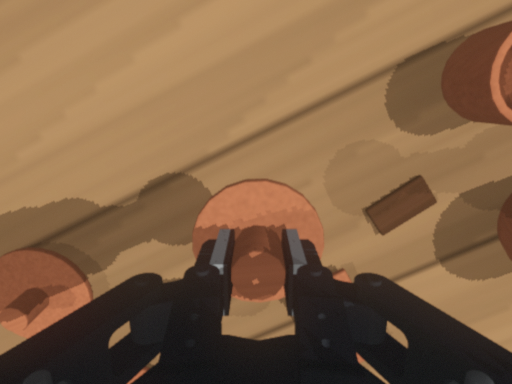

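The lid is held level: the plate is at (258,235), with the knob squarely between the pads. I stop short of the jar, look at its rim with the wrist camera, then place.

```bash
python3 -m inch '[[0,0,0,0.1,0.9,0,1],[0,0,0,0.1,0.9,0,1],[0,0,0,0.1,0.9,0,1],[0,0,0,0.1,0.9,0,1],[0,0,0,0.1,0.9,0,1],[0,0,0,0,0.9,0,1],[0,0,0,0,0.9,0,1],[0,0,0,0,0.8,0,1]]'
python3 -m inch '[[0,0,0,0,0,0,1],[0,0,0,0,0,0,1]]'
cat > wr.py <<'E'
# wr.py tag x y R zlo zhi : wrist-cam fit of what lies in a z band about x,y
import sys; from h import *
tag=sys.argv[1]; x,y,R,a,b=map(float,sys.argv[2:7])
f=shot('wrist',tag); P=cloud(f); t=P[...,2]; Q=P[(t>a)&(t<b)&(np.hypot(P[...,0]-x,P[...,1]-y)<R)][:,:2].astype(np.float32)
print(len(Q),'circ',cv2.minEnclosingCircle(Q),'rect',cv2.minAreaRect(Q)); print(r.sense()['eef_pos'])
E
python3 wr.py j1 464 305 55 56 68; python3 go.py 464 305.5 140
```

```text
clock: 3.83
eef_pos: [529.9, 273.3, 140.1]
tcp_rot: [-3.14, -0.001, 2.684]
contact_force: [0.2, -0.5, -1.1]
opening: 0.268
grasp_force: 39.4
clock: 4.0
eef_pos: [529.6, 272.7, 140.1]
tcp_rot: [-3.14, -0.001, 2.685]
contact_force: [-0.3, 0.2, -1.5]
opening: 0.267
grasp_force: 39.5
3576 circ ((465.7283630371094, 302.2422180175781), 33.979007720947266) rect ((465.78466796875, 302.366943359375), (66.92745208740234, 67.22843933105469), 15.221586227416992)
[529.20066631 271.8977681  140.16450856]
t 4.05 pos [529.2 271.9 140.2] yaw 153.80 F [ 0.3  0.  -0.7]
rz -0.0000  dx 2.933 dy 0.055 dz 0.007
```

```bash
cat > held.py <<'E'
# held.py tag: offset of held plate from TCP in tool x,y (wrist frame), from saved wrist picture
import sys; from h import *
f=load(sys.argv[1]); P=cloud(f); s=r.sense(); p=s['eef_pos']; y=s['tcp_rot'][2]; t=P[...,2]-p[2]
m=(t<-18)&(t>-34)&(np.hypot(P[...,0]-p[0],P[...,1]-p[1])<65); Q=(P[m]-p)
q=np.c_[Q[:,0]*np.cos(y)+Q[:,1]*np.sin(y),Q[:,0]*np.sin(y)-Q[:,1]*np.cos(y)].astype(np.float32)
print('plate z-tcp',np.median(Q[:,2]),'circ',cv2.minEnclosingCircle(q),'rect',cv2.minAreaRect(q), 'range',q.min(0),q.max(0))
E
python3 held.py j1; python3 go.py 463.9 302.5 96
```

```text
plate z-tcp -27.651258634650645 circ ((-1.7592315673828125, 0.5201982259750366), 33.90018844604492) rect ((-0.05376386642456055, 1.2734222412109375), (63.551273345947266, 65.95765686035156), 49.66376876831055) range [-35.63131 -33.06663] [31.832052 33.884922]
t 4.05 pos [529.2 271.9 140.2] yaw 153.80 F [ 0.3  0.  -0.7]
rz -0.0000  dx 2.884 dy -0.055 dz 1.767
```

```bash
python3 -m inch '[[0,0,0,0.9,-0.02,0,1],[0,0,0,0.9,-0.02,0,1],[0,0,0,0.7,-0.01,0,1],[0,0,0,0.38,0,0.5,1],[0,0,0,0,0,0.6,1],[0,0,0,0,0,0.4,1],[0,0,0,0,0,0.2,1],[0,0,0,0,0,0,1]]'
python3 go.py 463.9 302.6 95
```

```text
clock: 4.72
eef_pos: [464.4, 301.9, 97.7]
tcp_rot: [-3.139, -0.001, 2.683]
contact_force: [-0.4, -0.4, -1.7]
opening: 0.261
grasp_force: 39.5
t 4.72 pos [464.4 301.9  97.7] yaw 153.73 F [-0.4 -0.4 -1.7]
rz -0.0000  dx 0.030 dy 0.014 dz 0.108
```

```bash
python3 -m inch '[[0,0,0,0.03,0,0.05,1],[0,0,0,0,0,0.04,1],[0,0,0,0,0,0,1],[0,0,0,0,0,0,1]]'
python3 -m inch '[[0,0,0,0,0,0.03,1],[0,0,0,0,0,0,1],[0,0,0,0,0,0,1]]'
```

```text
clock: 5.05
eef_pos: [464.8, 303.5, 97.2]
tcp_rot: [3.141, 0.0, 2.684]
contact_force: [0.7, -0.7, -1.6]
opening: 0.267
grasp_force: 39.5
clock: 5.3
eef_pos: [464.8, 303.6, 96.5]
tcp_rot: [3.141, 0.001, 2.684]
contact_force: [-0.0, -1.0, 4.1]
opening: 0.264
grasp_force: 39.9
```

Contact shows at z ≈ 96.5, so the lid is on the rim. I settle it a touch more, release and back off.

```bash
python3 -m inch '[[0,0,0,0,0,0.015,1],[0,0,0,0,0,0,1],[0,0,0,0,0,0,0.7],[0,0,0,0,0,0,0.6],[0,0,0,0,0,0,0.5],[0,0,0,0,0,0,0.4],[0,0,0,0,0,0,0.4]]'
python3 -m inch '[[0,0,0,0,0,-0.3,0.4],[0,0,0,0,0,-0.6,0.4],[0,0,0,-0.7,0,-0.9,0.4],[0,0,0,-0.8,0,-0.5,0.4],[0,0,0,-0.8,0,0,0.4],[0,0,0,-0.5,0,0,0.4],[0,0,0,0,0,0,0.4]]'
python3 wr.py d1 465.7 302.3 45 66 73;python3 go.py 614.5 120.5 140 182.5
```

```text
clock: 5.88
eef_pos: [464.4, 303.5, 95.5]
tcp_rot: [-3.141, -0.0, 2.684]
contact_force: [0.1, -0.1, 0.7]
opening: 0.599
grasp_force: 0.0
clock: 6.47
eef_pos: [529.2, 271.7, 153.6]
tcp_rot: [3.141, 0.001, 2.682]
contact_force: [-0.2, 0.1, 0.3]
opening: 0.602
grasp_force: 0.0
8000 circ ((466.4848937988281, 302.4013671875), 33.88188934326172) rect ((466.52862548828125, 302.3762512207031), (66.85206604003906, 66.74624633789062), 63.021549224853516)
[527.68654692 271.94230435 152.9894559 ]
t 6.52 pos [527.7 271.9 153. ] yaw 153.68 F [-0.1  0.9  0.2]
rz -0.1601  dx -3.205 dy -6.203 dz 0.520
```

View pics/d1.png

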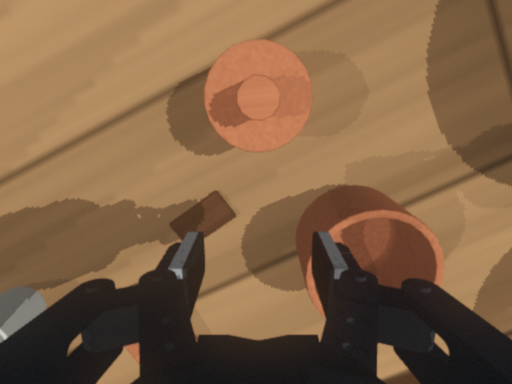

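The small lid sits home on its jar, with the plate at (258,95) concentric to within 1 mm. The oblong lid is next.

```bash
python3 -m inch '[[0,0,-0.035,0,0,0.1,0.4],[0,0,-0.035,0,0,0.1,0.4],[0,0,-0.035,0,0,0.1,0.4],[0,0,-0.035,0,0,0.1,0.4],[0,0,-0.02,0,-0.5,0,0.4],[0,0,0,-0.5,-0.95,0,0.4],[0,0,0,-0.5,-0.95,0,0.4],[0,0,0,-0.5,-0.95,0,0.4]]'
python3 -m inch '[[0,0,0,-0.6,-0.95,0.2,0.4],[0,0,0,-0.6,-0.95,0.2,0.4],[0,0,0,-0.5,-0.9,0.2,0.4],[0,0,0,0,0,0,0.4],[0,0,0,0,0,0,0.4]]'
python3 wr.py w2 615 119 56 9 20; python3 go.py 616 117 100 182.5; python3 held.py w2 | head -0
python3 - <<'E'
from h import *
f=load('w2');P=cloud(f);t=P[...,2];Q=P[(t>38)&(t<50)&(np.hypot(P[...,0]-615,P[...,1]-119)<45)][:,:2].astype(np.float32);print('knob',len(Q),cv2.minAreaRect(Q))
E
```

```text
clock: 7.18
eef_pos: [566.5, 190.3, 142.5]
tcp_rot: [-3.141, -0.002, -3.095]
contact_force: [0.2, 0.9, 0.2]
opening: 0.6
grasp_force: 0.0
clock: 7.6
eef_pos: [612.4, 121.9, 127.1]
tcp_rot: [-3.142, -0.002, -3.099]
contact_force: [-0.5, 0.3, 0.3]
opening: 0.595
grasp_force: 0.0
7409 circ ((616.39599609375, 116.2794189453125), 54.5527458190918) rect ((616.4762573242188, 115.94925689697266), (93.90727233886719, 60.02601623535156), 3.7272751331329346)
[612.10861514 122.70823086 127.39735864]
t 7.65 pos [612.1 122.7 127.4] yaw -177.48 F [0.3 0.3 0.1]
rz 0.0001  dx -0.146 dy -0.235 dz 1.096
knob 1588 ((616.4036865234375, 116.23196411132812), (42.13219451904297, 18.0169620513916), 3.788816213607788)Exception ignored on flushing sys.stdout:
BrokenPipeError: [Errno 32] Broken pipe
```

```bash
python3 -m inch '[[0,0,-0.007,-0.14,-0.24,0.6,0.4],[0,0,0,0,0,0.8,0.4],[0,0,0,0,0,0.8,0.4],[0,0,0,0,0,0.6,0.4],[0,0,0,0,0,0.4,0.4],[0,0,0,0,0,0.24,0.4],[0,0,0,0,0,0,0.4],[0,0,0,0,0,0,0.4]]'
python3 -m inch '[[0,0,0,0,0,0,0.7],[0,0,0,0,0,0,1],[0,0,0,0,0,0,1],[0,0,0,0,0,0,1],[0,0,0,0,0,0,1],[0,0,0,0,0,0,1]]'
python3 -m inch '[[0,0,0,0,0,-0.3,1],[0,0,0,0,0,-0.7,1],[0,0,0,0,0,-1,1],[0,0,0,0,0,-1,1],[0,0,0,0,0,-1,1],[0,0,0,0,0,0,1],[0,0,0,0,0,0,1]]'
python3 wr.py l2 616 116 65 110 122;python3 held.py l2;python3 go.py 560 -293 140 168
```

```text
clock: 8.32
eef_pos: [617.0, 117.2, 42.5]
tcp_rot: [3.142, 0.0, -3.074]
contact_force: [0.6, -0.3, -0.3]
opening: 0.6
grasp_force: 0.0
clock: 8.82
eef_pos: [617.7, 116.8, 43.2]
tcp_rot: [3.141, 0.002, -3.075]
contact_force: [-1.3, 0.9, 5.0]
opening: 0.206
grasp_force: 41.0
clock: 9.4
eef_pos: [617.9, 116.8, 143.9]
tcp_rot: [3.141, 0.003, -3.075]
contact_force: [-0.6, 0.0, -1.8]
opening: 0.201
grasp_force: 40.0
10193 circ ((613.5711669921875, 115.98696899414062), 51.67579650878906) rect ((616.9276733398438, 116.24830627441406), (93.73767852783203, 60.19514083862305), 3.824740171432495)
[616.90327676 116.58261195 142.44007175]
plate z-tcp -26.78669478789729 circ ((3.364439010620117, -0.3719467520713806), 51.67578125) rect ((-0.002101898193359375, -0.3351898193359375), (93.73771667480469, 60.19514846801758), 0.0005868033622391522) range [-46.871014 -30.43247 ] [46.866955 29.762667]
t 9.45 pos [616.9 116.6 142.4] yaw -176.17 F [-1.  -0.3 -2.2]
rz 0.0879  dx -1.180 dy -16.499 dz 0.098
```

```bash
python3 go.py 675 -293 142 168; python3 -m inch '[[0,0,0.03,0,0,0,1],[0,0,0.03,0,0,0,1],[0,0,0.0279,0,0,0,1],[0,0,0,0,-0.5,0,1],[0,0,0,-0.3,-1,0,1],[0,0,0,-0.3,-1,0,1],[0,0,0,-0.3,-1,0,1],[0,0,0,-0.3,-1,0,1]]'
```

```text
t 9.45 pos [616.9 116.6 142.4] yaw -176.17 F [-1.  -0.3 -2.2]
rz 0.0879  dx -5.679 dy -15.542 dz 0.018
clock: 10.12
eef_pos: [621.8, -1.3, 140.7]
tcp_rot: [-3.141, -0.002, 2.935]
contact_force: [0.6, 0.4, -1.4]
opening: 0.201
grasp_force: 39.9
```

```bash
python3 -m inch '[[0,0,0,-0.4,-1,0,1],[0,0,0,-0.4,-1,0,1],[0,0,0,-0.4,-1,0,1],[0,0,0,-0.4,-1,0,1],[0,0,0,-0.4,-1,0,1],[0,0,0,-0.4,-1,0,1],[0,0,0,-0.5,-1,0,1],[0,0,0,-0.5,-1,0,1]]'
python3 -m inch '[[0,0,0,-0.5,-1,0,1],[0,0,0,-0.5,-1,0,1],[0,0,0,-0.4,-1,0,1],[0,0,0,0,0,0,1],[0,0,0,0,0,0,1]]'
python3 wr.py j2 610 -293 65 46 58;python3 go.py 610 -293 100 168
```

```text
clock: 10.78
eef_pos: [663.2, -214.6, 140.5]
tcp_rot: [3.141, -0.003, 2.935]
contact_force: [1.1, -0.8, -1.8]
opening: 0.205
grasp_force: 39.9
clock: 11.2
eef_pos: [681.8, -295.3, 140.3]
tcp_rot: [3.141, -0.002, 2.932]
contact_force: [-0.3, 1.0, -2.4]
opening: 0.204
grasp_force: 39.9
3844 circ ((609.5152587890625, -293.79766845703125), 55.2000846862793) rect ((609.4259643554688, -293.6463623046875), (60.18264389038086, 93.86747741699219), 77.729736328125)
[ 681.80510288 -293.96572045  140.43025458]
t 11.25 pos [ 681.8 -294.   140.4] yaw 168.02 F [ 0.   0.8 -2.2]
rz 0.0001  dx 2.817 dy -0.559 dz 1.617
```

```bash
python3 go.py 609.5 -293.4 88 167.73; python3 -m inch '[[0,0,0.0016,0.9,-0.2,0,1],[0,0,0,0.9,-0.2,0,1],[0,0,0,0.7,-0.2,0,1],[0,0,0,0.33,0.03,0.5,1],[0,0,0,0,0,0.7,1],[0,0,0,0,0,0.5,1],[0,0,0,0,0,0.2,1],[0,0,0,0,0,0,1]]';  python3 go.py 609.5 -293.4 88 167.73
```

```text
t 11.25 pos [ 681.8 -294.   140.4] yaw 168.02 F [ 0.   0.8 -2.2]
rz 0.0016  dx 2.831 dy -0.593 dz 2.097
clock: 11.92
eef_pos: [610.2, -291.4, 92.8]
tcp_rot: [3.141, -0.003, 2.928]
contact_force: [0.2, -0.6, -1.2]
opening: 0.203
grasp_force: 40.0
t 11.92 pos [ 610.2 -291.4   92.8] yaw 167.79 F [ 0.2 -0.6 -1.2]
rz 0.0003  dx 0.010 dy -0.083 dz 0.193
```

```bash
python3 -m inch '[[0,0,0,0.01,-0.05,0.1,1],[0,0,0,0,0,0.04,1],[0,0,0,0,0,0,1],[0,0,0,0,0,0,1]]'
python3 -m inch '[[0,0,0,0,0,0.04,1],[0,0,0,0,0,0,1],[0,0,0,0,0,0,1]]';python3 go.py 609.5 -293.4 88 167.73
```

```text
clock: 12.25
eef_pos: [611.0, -293.8, 91.6]
tcp_rot: [-3.141, 0.001, 2.927]
contact_force: [0.1, -0.2, -0.5]
opening: 0.202
grasp_force: 40.0
clock: 12.5
eef_pos: [610.6, -293.7, 90.3]
tcp_rot: [-3.142, 0.0, 2.927]
contact_force: [-0.3, 0.3, -1.7]
opening: 0.207
grasp_force: 40.0
t 12.50 pos [ 610.6 -293.7   90.3] yaw 167.72 F [-0.3  0.3 -1.7]
rz -0.0001  dx 0.047 dy 0.004 dz 0.094
```

```bash
python3 -m inch '[[0,0,0,0.03,0,0.04,1],[0,0,0,0,0,0.03,1],[0,0,0,0,0,0,1],[0,0,0,0,0,0,1]]'
python3 -m inch '[[0,0,0,0,0,0.03,1],[0,0,0,0,0,0,1],[0,0,0,0,0,0,1]]'
```

```text
clock: 12.83
eef_pos: [609.8, -293.5, 88.3]
tcp_rot: [3.142, -0.0, 2.927]
contact_force: [-0.8, -1.3, -1.2]
opening: 0.204
grasp_force: 40.0
clock: 13.08
eef_pos: [609.8, -293.5, 87.6]
tcp_rot: [3.142, -0.0, 2.927]
contact_force: [1.1, -0.2, -0.9]
opening: 0.204
grasp_force: 40.0
```

```bash
python3 -m inch '[[0,0,0,0,0,0.03,1],[0,0,0,0,0,0,1],[0,0,0,0,0,0,1]]'
python3 -m inch '[[0,0,0,0,0,0.03,1],[0,0,0,0,0,0,1],[0,0,0,0,0,0,1]]'
```

```text
clock: 13.33
eef_pos: [609.9, -293.6, 87.2]
tcp_rot: [-3.142, 0.0, 2.927]
contact_force: [-0.9, 0.9, 2.5]
opening: 0.203
grasp_force: 40.4
clock: 13.58
eef_pos: [610.0, -293.6, 87.2]
tcp_rot: [-3.142, 0.0, 2.927]
contact_force: [-3.8, 1.7, 9.2]
opening: 0.2
grasp_force: 41.3
```

```bash
python3 -m inch '[[0,0,0,0,0,0,0.8],[0,0,0,0,0,0,0.7],[0,0,0,0,0,0,0.6],[0,0,0,0,0,0,0.4],[0,0,0,0,0,0,0.4],[0,0,0,0,0,-0.1,0.4]]'
python3 -m inch '[[0,0,0,0,0,-0.5,0.4],[0,0,0,0,0,-0.9,0.4],[0,0,0,-0.7,0,-0.9,0.4],[0,0,0,-0.8,0,0,0.4],[0,0,0,-0.8,0,0,0.4],[0,0,0,-0.5,0,0,0.4],[0,0,0,0,0,0,0.4]]'
python3 wr.py d2 609.5 -293.7 65 56 64;python3 go.py 613 -99.5 140 128
```

```text
clock: 14.08
eef_pos: [609.5, -293.4, 88.1]
tcp_rot: [3.141, -0.001, 2.927]
contact_force: [-1.1, 0.1, 0.7]
opening: 0.602
grasp_force: 0.0
clock: 14.67
eef_pos: [680.7, -308.9, 147.6]
tcp_rot: [-3.141, 0.003, 2.928]
contact_force: [-0.5, 1.0, 0.1]
opening: 0.6
grasp_force: 0.0
12196 circ ((608.980712890625, -294.04547119140625), 54.39922332763672) rect ((609.197021484375, -293.8807067871094), (60.07731246948242, 94.20623779296875), 77.67102813720703)
[ 679.10043147 -308.54407992  146.9467888 ]
t 14.72 pos [ 679.1 -308.5  146.9] yaw 167.74 F [ 0.   0.3 -1.2]
rz 0.2208  dx 8.217 dy 3.065 dz 0.278
```

View pics/d2.png

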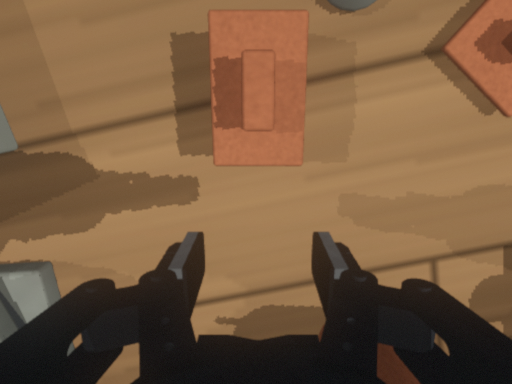

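The oblong lid is home and aligned, with the plate at (258,88) filling the jar's outline. The square lid is next.

```bash
python3 -m inch '[[0,0,0.0368,0,0,0.05,0.4],[0,0,0.0368,0,0,0.05,0.4],[0,0,0.0368,0,0,0.05,0.4],[0,0,0.0368,0,0,0.05,0.4],[0,0,0.0368,0,0,0.05,0.4],[0,0,0.0368,0,0,0.05,0.4],[0,0,0,0.6,0.2,0,0.4],[0,0,0,1,0.38,0,0.4]]'
python3 -m inch '[[0,0,0,1,0.38,0,0.4],[0,0,0,1,0.38,0,0.4],[0,0,0,1,0.38,0,0.4],[0,0,0,1,0.38,0.2,0.4],[0,0,0,1,0.38,0.2,0.4],[0,0,0,1,0.38,0.2,0.4],[0,0,0,0,0,0,0.4],[0,0,0,0,0,0,0.4]]'
python3 wr.py w3 613 -99 60 9 20
python3 - <<'E'
from h import *
f=load('w3');P=cloud(f);t=P[...,2];Q=P[(t>38)&(t<50)&(np.hypot(P[...,0]-613,P[...,1]+99)<45)][:,:2].astype(np.float32);print('knob',len(Q),cv2.minAreaRect(Q))
E
python3 go.py 613 -99.5 43 128
```

```text
clock: 15.38
eef_pos: [664.1, -269.5, 138.9]
tcp_rot: [-3.141, 0.001, 2.231]
contact_force: [0.6, 0.9, -0.0]
opening: 0.6
grasp_force: 0.0
clock: 16.05
eef_pos: [616.4, -113.5, 123.9]
tcp_rot: [-3.141, -0.001, 2.236]
contact_force: [-0.1, -0.6, 0.0]
opening: 0.601
grasp_force: 0.0
9366 circ ((613.1600952148438, -99.5899429321289), 54.02012252807617) rect ((613.2447509765625, -99.64675903320312), (78.1414566040039, 77.3538818359375), 37.960594177246094)
[ 617.2200164  -114.52121487  124.18380205]
knob 1134 ((613.30224609375, -99.41214752197266), (21.818269729614258, 21.713499069213867), 37.90589904785156)
t 16.10 pos [ 617.2 -114.5  124.2] yaw 128.03 F [1.2 0.5 0.8]
rz 0.0002  dx 0.577 dy 0.237 dz 3.247
```

```bash
python3 -m inch '[[0,0,0,0.57,0.23,0.4,0.4],[0,0,0,0,0,0.8,0.4],[0,0,0,0,0,0.8,0.4],[0,0,0,0,0,0.6,0.4],[0,0,0,0,0,0.4,0.4],[0,0,0,0,0,0.25,0.4],[0,0,0,0,0,0,0.4],[0,0,0,0,0,0,0.4]]'
python3 go.py 613.2 -99.5 42 128
python3 -m inch '[[0,0,0,0,0,0,0.7],[0,0,0,0,0,0,1],[0,0,0,0,0,0,1],[0,0,0,0,0,0,1],[0,0,0,0,0,0,1],[0,0,0,0,0,0,1]]'
python3 -m inch '[[0,0,0,0,0,-0.3,1],[0,0,0,0,0,-0.7,1],[0,0,0,0,0,-1,1],[0,0,0,0,0,-1,1],[0,0,0,0,0,-1,1],[0,0,0,0,0,0,1],[0,0,0,0,0,0,1]]'
python3 wr.py l3 613 -99 65 110 122;python3 held.py l3;python3 go.py 505 -370 140 113.2
```

```text
clock: 16.77
eef_pos: [613.8, -100.4, 42.7]
tcp_rot: [3.141, 0.0, 2.233]
contact_force: [0.7, 0.2, -0.3]
opening: 0.597
grasp_force: 0.0
t 16.77 pos [ 613.8 -100.4   42.7] yaw 127.94 F [ 0.7  0.2 -0.3]
rz -0.0003  dx 0.042 dy 0.004 dz 0.030
clock: 17.27
eef_pos: [614.3, -100.1, 43.5]
tcp_rot: [3.14, 0.001, 2.234]
contact_force: [-0.9, -0.5, 6.7]
opening: 0.252
grasp_force: 41.2
clock: 17.85
eef_pos: [614.3, -100.0, 144.2]
tcp_rot: [3.14, 0.002, 2.234]
contact_force: [0.7, 0.1, -2.7]
opening: 0.25
grasp_force: 40.3
12742 circ ((608.70654296875, -93.5306625366211), 49.078731536865234) rect ((613.9677734375, -99.62186431884766), (78.34452056884766, 78.62655639648438), 37.92137908935547)
[613.28826083 -99.78853406 142.66765705]
plate z-tcp -26.953391119892842 circ ((7.752150535583496, 0.23955726623535156), 49.0787239074707) rect ((-0.2867698669433594, 0.6382217407226562), (78.62654876708984, 78.34454345703125), 0.058456797152757645) range [-39.60698  -38.548466] [39.017517 39.806786]
t 17.90 pos [613.3 -99.8 142.7] yaw 127.98 F [-0.7  0.5 -1.7]
rz 0.0821  dx -8.228 dy -8.239 dz 0.107
```

```bash
python3 go.py 477 -383 142 113.2; python3 -m inch '[[0,0,0.0274,0,0,0,1],[0,0,0.0274,0,0,0,1],[0,0,0.0274,0,0,0,1],[0,0,0,-0.4,-0.4,0,1],[0,0,0,-0.9,-0.75,0,1],[0,0,0,-0.9,-0.75,0,1],[0,0,0,-0.9,-0.75,0,1],[0,0,0,-0.9,-0.75,0,1]]'
python3 go.py 477 -383 142 113.2
```

```text
t 17.90 pos [613.3 -99.8 142.7] yaw 127.98 F [-0.7  0.5 -1.7]
rz 0.0821  dx -8.265 dy -9.473 dz 0.027
clock: 18.57
eef_pos: [572.9, -226.7, 141.0]
tcp_rot: [-3.14, -0.002, 1.978]
contact_force: [-0.3, -0.0, -2.0]
opening: 0.247
grasp_force: 40.2
t 18.57 pos [ 572.9 -226.7  141. ] yaw 113.34 F [-0.3 -0.  -2. ]
rz 0.0008  dx -4.237 dy -5.991 dz -0.039
```

```bash
python3 -m inch '[[0,0,0,-0.7,-0.97,0,1],[0,0,0,-0.7,-0.97,0,1],[0,0,0,-0.7,-0.97,0,1],[0,0,0,-0.7,-0.97,0,1],[0,0,0,-0.7,-0.97,0,1],[0,0,0,-0.4,-0.9,0,1],[0,0,0,0,0,0,1],[0,0,0,0,0,0,1]]'
python3 wr.py j3 451.5 -323.7 65 60 72;python3 go.py 451.5 -323.7 98 113.2
```

```text
clock: 19.23
eef_pos: [478.9, -372.3, 141.2]
tcp_rot: [-3.14, -0.002, 1.975]
contact_force: [0.2, 0.2, -2.4]
opening: 0.249
grasp_force: 40.2
3816 circ ((448.7975158691406, -317.10858154296875), 49.23432540893555) rect ((448.53228759765625, -317.07373046875), (78.32058715820312, 62.834129333496094), 23.036949157714844)
[ 479.82695318 -371.59322033  141.4444746 ]
t 19.28 pos [ 479.8 -371.6  141.4] yaw 113.18 F [-0.4  0.8 -1.4]
rz -0.0001  dx 2.207 dy -0.287 dz 1.738
```

```bash
python3 go.py 450.9 -324 105 113.1; python3 -m inch '[[0,0,0.0006,0.7,-0.1,0,1],[0,0,0,0.7,-0.1,0,1],[0,0,0,0.5,-0.1,0,1],[0,0,0,0.28,-0.02,0.4,1],[0,0,0,0,0,0.5,1],[0,0,0,0,0,0.4,1],[0,0,0,0,0,0.1,1],[0,0,0,0,0,0,1]]';  python3 go.py 450.9 -324 101 113.1
```

```text
t 19.28 pos [ 479.8 -371.6  141.4] yaw 113.18 F [-0.4  0.8 -1.4]
rz 0.0004  dx 2.205 dy -0.317 dz 1.458
clock: 19.95
eef_pos: [452.1, -323.8, 106.4]
tcp_rot: [-3.141, -0.002, 1.975]
contact_force: [-0.2, 0.0, -1.3]
opening: 0.252
grasp_force: 40.2
t 19.95 pos [ 452.1 -323.8  106.4] yaw 113.14 F [-0.2  0.  -1.3]
rz 0.0002  dx 0.010 dy -0.046 dz 0.215
```

```bash
python3 -m inch '[[0,0,0,0.01,-0.03,0.08,1],[0,0,0,0,0,0.07,1],[0,0,0,0,0,0,1],[0,0,0,0,0,0,1]]'
python3 -m inch '[[0,0,0,0,0,0.03,1],[0,0,0,0,0,0,1],[0,0,0,0,0,0,1]]'
python3 -m inch '[[0,0,0,0,0,0.03,1],[0,0,0,0,0,0,1],[0,0,0,0,0,0,1]]'; python3 go.py 450.9 -324 101 113.1
```

```text
clock: 20.28
eef_pos: [451.5, -324.7, 103.9]
tcp_rot: [3.141, 0.0, 1.973]
contact_force: [-0.1, -1.1, -1.1]
opening: 0.25
grasp_force: 40.2
clock: 20.53
eef_pos: [451.4, -324.6, 103.1]
tcp_rot: [3.141, 0.0, 1.973]
contact_force: [-1.0, -0.4, -1.0]
opening: 0.248
grasp_force: 40.2
clock: 20.78
eef_pos: [451.4, -324.6, 102.2]
tcp_rot: [-3.142, -0.0, 1.973]
contact_force: [-0.6, -0.2, -0.6]
opening: 0.25
grasp_force: 40.2
t 20.78 pos [ 451.4 -324.6  102.2] yaw 113.07 F [-0.6 -0.2 -0.6]
rz -0.0001  dx 0.028 dy -0.008 dz 0.046
```

```bash
python3 -m inch '[[0,0,0,0.02,0,0.03,1],[0,0,0,0,0,0,1],[0,0,0,0,0,0,1]]'
python3 -m inch '[[0,0,0,0,0,0.03,1],[0,0,0,0,0,0,1],[0,0,0,0,0,0,1]]'
```

```text
clock: 21.03
eef_pos: [451.3, -324.1, 101.5]
tcp_rot: [3.141, 0.0, 1.974]
contact_force: [-1.0, 0.3, 0.8]
opening: 0.251
grasp_force: 40.3
clock: 21.28
eef_pos: [451.3, -324.2, 101.4]
tcp_rot: [3.141, 0.0, 1.974]
contact_force: [-2.7, 1.6, 8.9]
opening: 0.246
grasp_force: 41.5
```

```bash
python3 -m inch '[[0,0,0,0,0,0,0.8],[0,0,0,0,0,0,0.7],[0,0,0,0,0,0,0.6],[0,0,0,0,0,0,0.4],[0,0,0,0,0,0,0.4],[0,0,0,0,0,-0.1,0.4]]'
python3 -m inch '[[0,0,0,0,0,-0.5,0.4],[0,0,0,0,0,-0.9,0.4],[0,0,0,-0.7,0,-0.8,0.4],[0,0,0,-0.8,0,0,0.4],[0,0,0,-0.8,0,0,0.4],[0,0,0,-0.5,0,0,0.4],[0,0,0,0,0,0,0.4]]'
python3 wr.py d3 451.5 -324 65 70 78;python3 go.py 470 -116.5 130 120
```

```text
clock: 21.78
eef_pos: [450.9, -323.9, 102.7]
tcp_rot: [-3.141, -0.001, 1.973]
contact_force: [0.8, 0.4, -0.2]
opening: 0.6
grasp_force: 0.0
clock: 22.37
eef_pos: [479.5, -390.5, 158.3]
tcp_rot: [3.141, 0.002, 1.973]
contact_force: [-0.3, -0.3, 0.2]
opening: 0.598
grasp_force: 0.0
14642 circ ((451.111572265625, -323.83538818359375), 53.79353332519531) rect ((450.8949890136719, -323.8478698730469), (78.31498718261719, 78.13640594482422), 22.905550003051758)
[ 478.58949029 -389.00160437  157.76847435]
t 22.42 pos [ 478.6 -389.   157.8] yaw 113.02 F [-0.6  0.4 -0.5]
rz -0.0388  dx 9.612 dy 5.152 dz 1.111
```

View pics/d3.png

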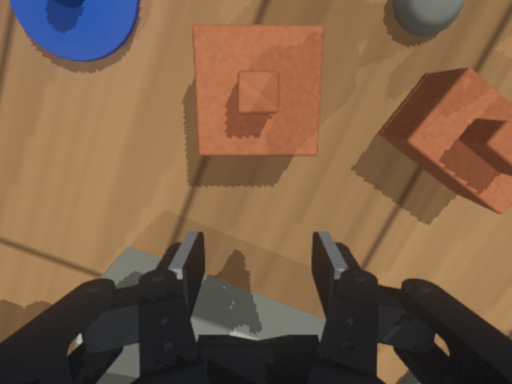

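The square lid is home and aligned, with the plate at (258,90). Last is the large orange lid.

```bash
python3 go.py 470 -116.5 125 150; python3 -m inch '[[0,0,-0.0343,0,0,0,0.4],[0,0,-0.0343,0,0,0,0.4],[0,0,-0.0343,0,0,0,0.4],[0,0,-0.0343,0,0,0,0.4],[0,0,-0.0343,0,0,0,0.4],[0,0,-0.0343,0,0,0,0.4]]'; python3 go.py 470 -116.5 125 150
```

```text
t 22.42 pos [ 478.6 -389.   157.8] yaw 113.02 F [-0.6  0.4 -0.5]
rz -0.2054  dx 5.748 dy 9.268 dz 1.311
clock: 22.92
eef_pos: [477.8, -387.1, 157.6]
tcp_rot: [3.141, -0.002, 2.626]
contact_force: [-0.5, 0.1, -0.1]
opening: 0.601
grasp_force: 0.0
t 22.92 pos [ 477.8 -387.1  157.6] yaw 150.43 F [-0.5  0.1 -0.1]
rz 0.0024  dx 5.683 dy 9.218 dz 1.304
```

```bash
python3 -m inch '[[0,0,0,0.3,0.4,0,0.4],[0,0,0,0.6,0.98,0,0.4],[0,0,0,0.6,0.98,0,0.4],[0,0,0,0.6,0.98,0,0.4],[0,0,0,0.6,0.98,0,0.4],[0,0,0,0.6,0.98,0,0.4],[0,0,0,0.6,0.98,0.3,0.4],[0,0,0,0.6,0.98,0.3,0.4]]'
python3 -m inch '[[0,0,0,0.6,0.98,0.3,0.4],[0,0,0,0.5,0.98,0.3,0.4],[0,0,0,0,0,0,0.4],[0,0,0,0,0,0,0.4]]'
python3 wr.py w4 470 -116.5 65 10 20;python3 go.py 470 -116.5 42.5 150
```

```text
clock: 23.58
eef_pos: [470.2, -172.5, 143.1]
tcp_rot: [3.141, -0.0, 2.616]
contact_force: [-0.5, 0.4, -0.7]
opening: 0.598
grasp_force: 0.0
clock: 23.92
eef_pos: [470.6, -116.7, 127.7]
tcp_rot: [-3.141, -0.002, 2.62]
contact_force: [0.6, -0.8, -0.1]
opening: 0.599
grasp_force: 0.0
10622 circ ((470.1148376464844, -116.94092559814453), 47.92643356323242) rect ((469.9957275390625, -116.85108947753906), (94.8857192993164, 94.92522430419922), 33.195552825927734)
[ 471.25856951 -117.86514314  128.08350009]
t 23.97 pos [ 471.3 -117.9  128.1] yaw 150.08 F [ 0.9  1.  -0.3]
rz 0.0005  dx 0.071 dy 0.022 dz 3.423
```

```bash
python3 -m inch '[[0,0,0,0.04,0.01,0.6,0.4],[0,0,0,0,0,0.8,0.4],[0,0,0,0,0,0.8,0.4],[0,0,0,0,0,0.6,0.4],[0,0,0,0,0,0.4,0.4],[0,0,0,0,0,0.21,0.4],[0,0,0,0,0,0,0.4],[0,0,0,0,0,0,0.4]]'
python3 -m inch '[[0,0,0,0,0,0,0.7],[0,0,0,0,0,0,1],[0,0,0,0,0,0,1],[0,0,0,0,0,0,1],[0,0,0,0,0,0,1],[0,0,0,0,0,0,1]]'
python3 -m inch '[[0,0,0,0,0,-0.3,1],[0,0,0,0,0,-0.7,1],[0,0,0,0,0,-1,1],[0,0,0,0,0,-1,1],[0,0,0,0,0,-1,1],[0,0,0,0,0,-0.4,1],[0,0,0,0,0,0,1],[0,0,0,0,0,0,1]]'
python3 wr.py l4 470 -117 65 110 140;python3 held.py l4;python3 go.py 670 287 152 150
```

```text
clock: 24.63
eef_pos: [471.5, -118.5, 43.2]
tcp_rot: [3.142, 0.0, 2.619]
contact_force: [-0.2, -0.1, 0.3]
opening: 0.599
grasp_force: 0.0
clock: 25.13
eef_pos: [471.9, -118.4, 43.9]
tcp_rot: [3.141, 0.001, 2.62]
contact_force: [-1.9, -0.2, 4.9]
opening: 0.263
grasp_force: 38.9
clock: 25.8
eef_pos: [471.4, -118.2, 153.0]
tcp_rot: [3.141, 0.001, 2.62]
contact_force: [0.3, 0.0, -1.4]
opening: 0.264
grasp_force: 39.3
17673 circ ((469.42388916015625, -117.35888671875), 47.92317581176758) rect ((468.29443359375, -116.06521606445312), (93.90585327148438, 92.3306884765625), 21.593252182006836)
[ 470.74557026 -117.98382508  152.14087048]
plate z-tcp -27.995309855275423 circ ((1.4573737382888794, -0.11659741401672363), 47.92323684692383) rect ((3.08111572265625, 0.4424591064453125), (92.3306884765625, 93.90586853027344), 38.52635955810547) range [-46.2971   -47.623024] [49.147415 47.485146]
t 25.85 pos [ 470.7 -118.   152.1] yaw 150.12 F [-0.3  0.2 -0.8]
rz 0.0007  dx 1.197 dy 18.014 dz 0.006
```

```bash
python3 go.py 690 275 152; python3 -m inch '[[0,0,0,0,0.4,0,1],[0,0,0,0,0.9,0,1],[0,0,0,0,1,0,1],[0,0,0,0,1,0,1],[0,0,0,0,1,0,1],[0,0,0,0,1,0,1],[0,0,0,0,1,0,1],[0,0,0,0,1,0,1]]'
python3 -m inch '[[0,0,0,0,1,0,1],[0,0,0,0,1,0,1],[0,0,0,0,1,0,1],[0,0,0,0,1,0,1],[0,0,0,0,1,0,1],[0,0,0,0,1,0,1],[0,0,0,0,1,0,1],[0,0,0,0,1,0,1]]';python3 go.py 690 275 152
```

```text
t 25.85 pos [ 470.7 -118.   152.1] yaw 150.12 F [-0.3  0.2 -0.8]
rz -0.0000  dx 0.227 dy 17.999 dz 0.006
clock: 26.52
eef_pos: [562.0, 41.9, 151.1]
tcp_rot: [-3.14, -0.002, 2.62]
contact_force: [-0.0, -0.4, -1.3]
opening: 0.269
grasp_force: 39.4
clock: 27.18
eef_pos: [661.4, 215.3, 150.5]
tcp_rot: [-3.139, -0.002, 2.62]
contact_force: [0.6, -0.3, -1.2]
opening: 0.269
grasp_force: 39.4
t 27.18 pos [661.4 215.3 150.5] yaw 150.12 F [ 0.6 -0.3 -1.2]
rz -0.0000  dx 0.199 dy 2.641 dz -0.059
```

```bash
python3 -m inch '[[0,0,0,0.05,0.9,0,1],[0,0,0,0.05,0.9,0,1],[0,0,0,0.05,0.6,0,1],[0,0,0,0,0.2,0,1],[0,0,0,0,0,0,1],[0,0,0,0,0,0,1]]'
python3 wr.py j4 607.5 322.7 65 72 84;python3 go.py 607.5 322.7 120
```

```text
clock: 27.68
eef_pos: [690.1, 271.4, 151.3]
tcp_rot: [-3.139, -0.001, 2.62]
contact_force: [-0.4, -0.3, -1.2]
opening: 0.264
grasp_force: 39.4
3990 circ ((607.8555908203125, 322.3523254394531), 48.0303840637207) rect ((617.751220703125, 317.04296875), (95.3205795288086, 72.38241577148438), 60.171077728271484)
[690.17486886 270.97034855 151.73999956]
t 27.73 pos [690.2 271.  151.7] yaw 150.11 F [-0.1 -0.4 -1.4]
rz -0.0000  dx 3.898 dy 0.146 dz 1.270
```

```bash
python3 go.py 609.2 321.6 119; python3 -m inch '[[0,0,0,0.8,0.05,0,1],[0,0,0,0.9,0.05,0,1],[0,0,0,0.9,0.02,0,1],[0,0,0,0.8,0,0,1],[0,0,0,0.43,0,0.3,1],[0,0,0,0,0,0.6,1],[0,0,0,0,0,0.35,1],[0,0,0,0,0,0,1]]';  python3 go.py 609.2 321.6 113.5
```

```text
t 27.73 pos [690.2 271.  151.7] yaw 150.11 F [-0.1 -0.4 -1.4]
rz -0.0000  dx 3.817 dy 0.142 dz 1.310
clock: 28.4
eef_pos: [608.4, 320.6, 119.1]
tcp_rot: [-3.138, -0.002, 2.62]
contact_force: [-0.2, -0.2, -0.9]
opening: 0.265
grasp_force: 39.4
t 28.40 pos [608.4 320.6 119.1] yaw 150.09 F [-0.2 -0.2 -0.9]
rz -0.0000  dx -0.009 dy 0.052 dz 0.225
```

```bash
python3 -m inch '[[0,0,0,0,0.03,0.08,1],[0,0,0,0,0,0.04,1],[0,0,0,0,0,0,1],[0,0,0,0,0,0,1]]'
python3 -m inch '[[0,0,0,0,0,0.03,1],[0,0,0,0,0,0,1],[0,0,0,0,0,0,1]]'
python3 -m inch '[[0,0,0,0,0,0.03,1],[0,0,0,0,0,0,1],[0,0,0,0,0,0,1]]'; python3 go.py 609.2 321.6 113.5
```

```text
clock: 28.73
eef_pos: [610.4, 322.5, 119.1]
tcp_rot: [3.141, 0.0, 2.62]
contact_force: [0.1, 0.5, -0.7]
opening: 0.267
grasp_force: 39.4
clock: 28.98
eef_pos: [610.0, 322.7, 118.1]
tcp_rot: [3.141, 0.0, 2.62]
contact_force: [-0.7, 0.7, -0.4]
opening: 0.266
grasp_force: 39.4
clock: 29.23
eef_pos: [609.9, 322.7, 117.1]
tcp_rot: [-3.142, -0.0, 2.62]
contact_force: [0.3, 0.9, -0.9]
opening: 0.263
grasp_force: 39.4
t 29.23 pos [609.9 322.7 117.1] yaw 150.12 F [ 0.3  0.9 -0.9]
rz -0.0000  dx 0.002 dy -0.049 dz 0.145
```

```bash
python3 -m inch '[[0,0,0,0,-0.03,0.05,1],[0,0,0,0,0,0.04,1],[0,0,0,0,0,0,1],[0,0,0,0,0,0,1]]'
python3 -m inch '[[0,0,0,0,0,0.03,1],[0,0,0,0,0,0,1],[0,0,0,0,0,0,1]]'
```

```text
clock: 29.57
eef_pos: [609.4, 321.9, 114.7]
tcp_rot: [-3.141, -0.0, 2.62]
contact_force: [0.1, -0.1, -2.0]
opening: 0.267
grasp_force: 39.4
clock: 29.82
eef_pos: [609.5, 322.0, 114.1]
tcp_rot: [-3.142, -0.0, 2.62]
contact_force: [0.7, -0.3, -1.9]
opening: 0.267
grasp_force: 39.4
```

```bash
python3 -m inch '[[0,0,0,0,0,0.03,1],[0,0,0,0,0,0,1],[0,0,0,0,0,0,1]]'
python3 -m inch '[[0,0,0,0,0,0.02,1],[0,0,0,0,0,0,1],[0,0,0,0,0,0,1]]'
```

```text
clock: 30.07
eef_pos: [609.6, 322.0, 113.9]
tcp_rot: [3.141, 0.0, 2.62]
contact_force: [-2.9, -1.6, 4.1]
opening: 0.264
grasp_force: 40.0
clock: 30.32
eef_pos: [609.6, 322.1, 113.9]
tcp_rot: [3.141, 0.0, 2.62]
contact_force: [-3.3, -1.2, 8.4]
opening: 0.263
grasp_force: 40.5
```

```bash
python3 -m inch '[[0,0,0,0,0,0,0.8],[0,0,0,0,0,0,0.7],[0,0,0,0,0,0,0.6],[0,0,0,0,0,0,0.4],[0,0,0,0,0,0,0.4],[0,0,0,0,0,-0.1,0.4]]'
python3 -m inch '[[0,0,0,0,0,-0.5,0.4],[0,0,0,0,0,-0.9,0.4],[0,0,0,-0.7,0,-0.8,0.4],[0,0,0,-0.8,0,-0.3,0.4],[0,0,0,-0.8,0,0,0.4],[0,0,0,-0.7,0,0,0.4],[0,0,0,0,0,0,0.4],[0,0,0,0,0,0,0.4]]'
python3 wr.py d4 608 322 65 81 91
python3 - <<'E'
from h import *
shot('side','side9'); f=shot('top','top9'); P=cloud(f); t=P[...,2]
for n,x,y,R,H in [('small',464,306,50,62),('large',606,326.5,60,78),('sq',450,-319.6,60,66),('ob',608.4,-289,62,52),('cup',538.6,13,40,46),('stone',539.5,-205,40,5)]:
    m=(t>H+2)&(t<H+(14 if H>50 else 28))&(np.hypot(P[...,0]-x,P[...,1]-y)<R); Q=P[m]
    A=np.c_[Q[:,:2]-[x,y],np.ones(len(Q))]; m2=Q[:,2]-H; c=np.linalg.lstsq(A,m2,rcond=None)[0]
    print(n,len(Q),cv2.minAreaRect(Q[:,:2].astype(np.float32)),'z-H',np.round(np.median(m2),1),'tilt deg',np.round(np.degrees(c[:2]),2))
E
```

```text
clock: 30.82
eef_pos: [609.2, 321.8, 114.8]
tcp_rot: [-3.141, -0.001, 2.62]
contact_force: [-0.1, 0.7, -0.1]
opening: 0.597
grasp_force: 0.0
clock: 31.48
eef_pos: [675.1, 284.2, 178.7]
tcp_rot: [3.141, 0.0, 2.619]
contact_force: [-0.6, 0.3, 0.5]
opening: 0.604
grasp_force: 0.0
16777 circ ((607.603271484375, 322.8212585449219), 48.04097366333008) rect ((607.5748901367188, 322.6292724609375), (94.97755432128906, 94.91026306152344), 15.543067932128906)
[674.37782446 284.56016914 178.38880071]
small 0 ((0.0, 0.0), (0.0, 0.0), 0.0) z-H nan tilt deg [0. 0.]
large 0 ((0.0, 0.0), (0.0, 0.0), 0.0) z-H nan tilt deg [0. 0.]
sq 735 ((449.6595153808594, -319.8352355957031), (78.2754135131836, 79.20394897460938), 23.389780044555664) z-H 6.9 tilt deg [0.03 0.17]
ob 550 ((607.0613403320312, -289.27935791015625), (59.896644592285156, 94.5589599609375), 77.59092712402344) z-H 6.8 tilt deg [-0.1  -0.07]
cup 94 ((538.2316284179688, 13.012832641601562), (51.89169692993164, 51.640411376953125), 42.3223762512207) z-H 8.1 tilt deg [0.04 0.75]
stone 249 ((539.9918212890625, -205.0853271484375), (49.10898208618164, 50.24732971191406), 44.98806381225586) z-H 16.8 tilt deg [ 4.28 -3.48]
  return _methods._mean(a, axis=axis, dtype=dtype,
  ret = ret.dtype.type(ret / rcount)
```

View pics/side9.png

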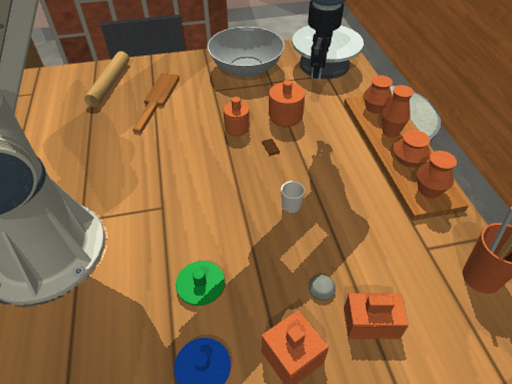

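The side view shows all four jars lidded and level, at (236,116), (287,103), (295,345) and (376,314). The cup at (292,196) and the stone at (322,287) are where they were, and the gripper is clear.

```bash
python3 -c "
from rig import r
print(r.sign_off())"
```

```text
the job is handed in; nothing more can be done
None
```

All four lids are on their matching jars, level and aligned in the final camera checks, and the cup and stone are still in place; I handed the job in at about 32 s on the robot clock.

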